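# Hold the spring clip open astride the recipe card

### The job

Pick up the red spring clip from the marble by its two handles, squeeze it wide open against its spring, and bring its gaping jaws around the upright edge of the recipe card that overhangs the wooden block, about half-way up, one jaw on each side and neither touching the card, so that a colleague can slip the order sheet in. Finish while holding it there: keep the clip level in the air and squeezed wide open around the edge, and do not let it close or let go of it. Leave the card stand where it is and do not disturb the pie tin, rolling pin, pastry brush or jar.

Things in the scene. Friction and masses are not known exactly. Their poses are not given: they have to be found in the camera images.
- clip_center (a point): Red plastic spring clip, 30 mm high, 115 mm long, about 50 g, lying on its side on the marble: its hinge axis is upright. This point is on the hinge axis, half-way up, 15 mm above the clip's underside. x: the clip's centre line, out of the mouth between the jaws; y: left of the mouth; z: up, along the hinge. Closed, the jaws are 22 mm wide overall and reach 64 mm along +x to their black tips.
- clip_grip (a point): Best place to squeeze, between the clip's two handles: 29 mm from the hinge along -x, half-way up; axes as clip_center. The handles are flat upright plates 5 mm thick, 30 mm high, reaching 50 mm back from the hinge, splayed when shut: 41 mm wide overall here, 53 mm at their ends. Squeezed along y they open the jaws; at 23 mm overall they are parallel and stopped.
- clip_mouth (a point): Point on the clip's centre line 45 mm from the hinge along +x, half-way up: put the card's edge here. Axes as clip_center. With the clip wide open the tips lie 16 mm further along +x, the mouth is 30 to 34 mm wide inside from here to the tips and 55 mm wide outside at the tips.
- jaw_left (a joint): How far each jaw has swung out from the clip's centre line, rad: 0 shut, 0.28 wide open at a firm stop. Both move equally. A spring shuts it: squeezing at clip_grip takes about 3 N to start and 7 N at the stop; 15 N holds it wide open securely. It snaps shut if the squeeze slackens.
- card_edge (a point): Middle of the upright free edge of a stiff recipe card (blue border, 3 mm thick, 150 long, 100 high), 75 mm above the marble; the edge runs from 20 to 120 mm up. x: level, from this edge into the card along its length (the open clip must point this way); y: square to its face; z: up. The card overhangs its block: for the first 45 mm along +x there is nothing beside or under it.
- stand: Wooden block 110 x 60 x 25 mm with the card fixed upright in it, loose on the marble, about 0.8 kg, easily pushed. Origin on the marble 15 mm from the block's middle; x along the card as for card_edge, which lies at (-85, 0, 75) mm.
- tin: Round dark pie tin with a pastry case, 198 mm across, 38 mm high; origin at the centre of its underside. Bystander.
- pin: Wooden rolling pin lying along its x axis, 406 mm long, 54 mm thick; origin under its middle. Bystander.
- brush: Pastry brush lying flat along its x axis, between clip and stand; origin under its middle. Bystander.
- jar: Amber glass jar with a steel cap, 60 mm across, 80 mm high; origin at the centre of its underside. Bystander.
Mind the look-alikes: they are no part of the job. Of the things shaped like the part that bears clip_center, the red one is meant.

How it is judged:
On the way:
1. the clip is lifted clear of the marble in the fingers (height (world z) of clip_center above 0.03 m and contact force between the fingers and clip above 1 N), for 0.2 s.
At the end, for the whole second after the job is handed in: Clip held still in the air, level and in line with the card within 17 deg, jaws over 0.21 rad open; card edge between them, 4+ mm inside the tips, 12+ mm from the hinge, within 14 mm of the centre line, 32 mm of mid-edge in height, clip not touching it; stand moved under 10 mm (value of joint jaw_left above 0.21 rad and x of card_edge in the frame of clip_center between 0.012 and 0.057 m and y of card_edge in the frame of clip_center between -0.014 and 0.014 m and z of clip_center in the frame of card_edge between -0.032 and 0.032 m and angle between the x axis of clip_center and the x axis of card_edge, either way round below 0.3 rad and angle between clip_center's own z axis and vertical below 0.3 rad and contact force between the fingers and clip above 1 N and contact force between clip and stand below 0.2 N and height (world z) of clip_center above 0.04 m and linear speed of clip below 0.02 m/s and distance of stand from where it was at the start of the episode below 0.01 m); the arm keeps its last pose, push and grip.
It fails at once if the card stand was pushed over 10 mm (distance of stand from where it was at the start of the episode above 0.01 m).
It fails at once if the pie tin was knocked out of its place (moved over 20 mm) (distance of tin from where it was at the start of the episode above 0.02 m).
It fails at once if the rolling pin was knocked out of its place (moved over 20 mm) (distance of pin from where it was at the start of the episode above 0.02 m).
It fails at once if the pastry brush was knocked out of its place (moved over 20 mm) (distance of brush from where it was at the start of the episode above 0.02 m).
It fails at once if the jar was knocked out of its place (moved over 20 mm) (distance of jar from where it was at the start of the episode above 0.02 m).
It also fails if it takes over 40 s, if anything falls off the work surface, if the arm or the gripper's body presses on something with over 40 N, if the wrist force passes 120 N, or if a joint passes its speed limit or range.

### The arm

A 6-joint arm with a two-finger parallel gripper is mounted at the origin on the work surface. World frame = base frame: x ahead of the robot, y to its left, z up, the work surface at z = 0. Lengths are in m, angles in rad, forces in N, time in s.
With the tool pointing down it reaches from about 0.375 to 0.975 m from the base axis. Payload 3.8 kg.
Tool frame: the origin (TCP) lies on the mounting face of the last link; the fingertips stand 173 mm ahead of it and the grasp point (between the pads) lies 155 mm ahead of it; z points along the fingers, y is the line along which they close (so a half turn about z gives the same grasp; the last joint's range is limited). The gripper opens to 85 mm and grips with 20 to 120 N. Pads are 22 mm wide; open, the fingers measure 114 mm over their backs; the gripper's body (76 mm by 85 mm) begins 54 mm behind the grasp point. The pads swing forward as they close: fully open they stand 13 mm farther back than shut.
Start: joints at [1.12, 0.264, 1.604, -0, 1.274, -0.037], TCP at [0.271, 0.618, 0.405] pointing down, gripper open.
Joint ranges: [-2.63, 2.63], [-0.94, 2.18], [0.31, 2.57], [-1.31, 4.45], [0, 2.66], [-2.55, 2.55]. Speed limits (rad/s): [2.57, 2.57, 3.14, 3.14, 3.14, 3.14].

### API

Orientations are given as a rotation vector (axis times angle).
In Python, from workcell import bot gives the robot as it stands.
- The arm moves only by the tool drive_tool, never from a script. Its argument "increments" is a list of rows, each an object with "delta_pos": the shift along the tool's x, y, z in mm, a list of three; "turn": the turn about the tool's z in rad; "jaw": the opening, from -1 (shut) to 1 (fully open). A call has 1 to 8 rows; each row shifts and turns the commanded pose from where the row before left it, along the tool's axes as they then stand; what a row does not reach is not made up. A row lasts 1/12 s, in which the tool goes at most 41.7 mm and 7.16 degrees, less where a joint would pass 70% of its speed; a pose out of reach is approached as far as the arm can. A call is refused whole if a number of a shift passes 41.7 or a number of a turn 0.125, either way. A call with a gripper value outside its range is refused whole. The fingers move at their own pace and stop on an object; "grip_force" is the grip in N (left out, the last holds). Time passes only in rows, so rows that do not move let the fingers close. It gives the time, the measured TCP pose, the force, the opening and the grip force at its end, in the units of the state.
- bot.read_state(): the state, without advancing time (a new reading comes with each control period).
- bot.read_camera(name): name is "side" or "top"; returns a dict with "pixels" (384x512x3 uint8, red, green, blue), "fovy" (degrees; the focal length in pixels is half the picture's height over the tangent of half this angle, whatever the lens; pixels are square), "cx", "cy" (the principal point, pixels), "k1" (the pictures are not rectified: a ray, as slopes to the right and down, at radius r is drawn at 1 + k1 r^2 times it, then the intrinsics apply), "camera_from_world" (4x4, takes a point from world to camera coordinates). Camera axes: x right, y down, z forward; pixel columns grow to the right and rows downward; lengths in m; the calibration is good to about 2 mm. A picture is of the moment at which its call begins. There is no depth.
- bot.finish_job(): hands the job in; it is judged then, once.
The state is a dict: "time": time; "q": joint angles; "joint_vel": joint speeds; "joint_torque": joint torques, N m; "tool_pos": TCP position; "tcp_rot": TCP orientation; "wrist_force": force on the tool from outside, world axes, zero at the start; "torque": the same for the moment, N m; "width": opening from 0.0 (shut) to 1.0 (fully open); "grip_force": force on a finger pad.
Only numpy, scipy, OpenCV 4.12 (cv2) and the standard library are available. Lean on these libraries where they do the work, as an engineer would, in place of code of your own. Each camera call takes 0.05 s, during which the arm holds its last target. There are 200 camera calls.

## Working session

There is one attempt and no reset: what is moved stays moved. The work goes in short steps, Python scripts to look and compute and a tool call to move; the robot and the scene stay as the last step left them, time stands still between calls to the robot, and variables do not carry over. Pictures are saved under pics/ and viewed, at most 10 in all, crops included, and the job is handed in when it is done.

Besides the shell and the picture viewer there is one more tool, called as a command line: name --argument value ..., lists and objects as JSON in quotes. drive_tool: Moves the arm, as the interface text tells. Its arguments: {"type":"object","properties":{"increments":{"type":"array"},"grip_force":{"type":"number"}},"required":["increments"]}

```bash
mkdir -p pics; cat > h.py <<'E'
import numpy as np, cv2
from workcell import bot
def snap(name,fn=None):
    c=bot.read_camera(name)
    if fn: cv2.imwrite('pics/'+fn,c['pixels'][:,:,::-1])
    return c
def K(c):
    f=192/np.tan(np.radians(c['fovy'])/2); return np.array([[f,0,c['cx']],[0,f,c['cy']],[0,0,1.]])
def proj(c,P):
    T=c['camera_from_world']; P=np.atleast_2d(np.array(P,float))
    return cv2.projectPoints(P,cv2.Rodrigues(T[:3,:3])[0],T[:3,3],K(c),np.array([c['k1'],0,0,0,0.]))[0][:,0]
def ray(c,uv):
    n=cv2.undistortPointsIter(np.array([[uv]],float),K(c),np.array([c['k1'],0,0,0,0.]),None,None,(3,50,1e-9))[0,0]
    T=c['camera_from_world']; R=T[:3,:3]; return -R.T@T[:3,3], R.T@np.array([n[0],n[1],1])
def atz(c,uv,z):
    o,d=ray(c,uv); return o+d*(z-o[2])/d[2]
E
python3 - <<'E'
from h import *
for n in('top','side'):
    c=snap(n,n+'0.png'); print(n,c['fovy'],c['cx'],c['cy'],c['k1']); print(np.round(c['camera_from_world'],3))
    np.save
    import pickle; pickle.dump(c,open(n+'0.pkl','wb'))
print(bot.read_state())
E
```

```text
top 42.519090943115685 261.04704997766015 193.49908934158108 -0.1359913797452797
[[-0.027 -1.    -0.01   0.029]
 [-0.988  0.028 -0.153  0.643]
 [ 0.154  0.005 -0.988  1.52 ]
 [ 0.     0.     0.     1.   ]]
side 50.74155263211852 256.4960184068839 186.68456600773962 -0.10895693163233497
[[ 8.770e-01 -4.800e-01 -1.000e-03 -5.520e-01]
 [-2.570e-01 -4.670e-01 -8.460e-01  2.060e-01]
 [ 4.060e-01  7.430e-01 -5.330e-01  1.089e+00]
 [ 0.000e+00  0.000e+00  0.000e+00  1.000e+00]]
{'time': 0.1, 'q': array([ 1.12009284e+00,  2.64662806e-01,  1.60524276e+00, -1.83967565e-05,
        1.27371496e+00, -3.69264256e-02]), 'joint_vel': array([-0.0006736 , -0.00217649, -0.00378625, -0.00128203,  0.00022154,
       -0.0008653 ]), 'joint_torque': array([-1.69444334e-04, -5.16706109e+01, -3.68590558e+01, -4.81745246e-05,
        6.35189572e-03,  1.01823505e-05]), 'tool_pos': array([0.27128103, 0.61774282, 0.40349342]), 'tcp_rot': array([-0.64522704, -3.0741354 ,  0.00309736]), 'wrist_force': array([-0.60485469,  0.85930144,  0.51130103]), 'torque': array([-0.01564819,  0.03692996,  0.03721293]), 'grip_force': 0.0, 'width': 1.0004680090584899}
```

View pics/top0.png

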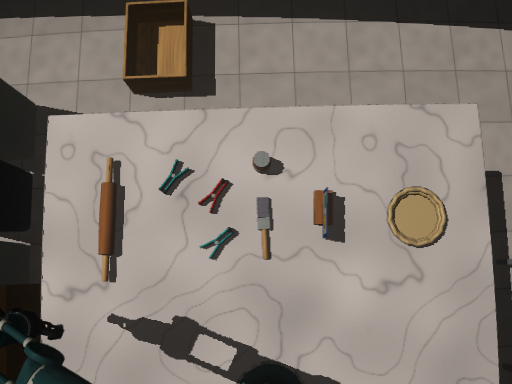

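View pics/side0.png

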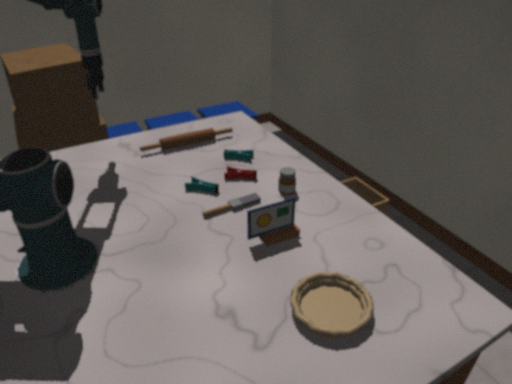

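The top view shows three clips: red at (214,195), teal at (174,177) and teal at (218,241). The red one is meant. The stand is at (322,212), the brush at (264,228) and the jar at (262,161). I'll enlarge the clip and the stand.

```bash
python3 - <<'E'
from h import *
import pickle
t=pickle.load(open('top0.pkl','rb'))['pixels'][:,:,::-1]; s=pickle.load(open('side0.pkl','rb'))['pixels'][:,:,::-1]
z=lambda im,x,y,w,h:cv2.resize(im[y:y+h,x:x+w],(396,296),interpolation=cv2.INTER_CUBIC)
A=np.hstack([z(t,190,174,48,36),z(t,290,178,80,60)]);B=np.hstack([z(s,205,150,64,48),z(s,235,190,80,60)])
cv2.imwrite('pics/crop.png',np.vstack([A,B]))
E
```

```text
(no output)
```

View pics/crop.png

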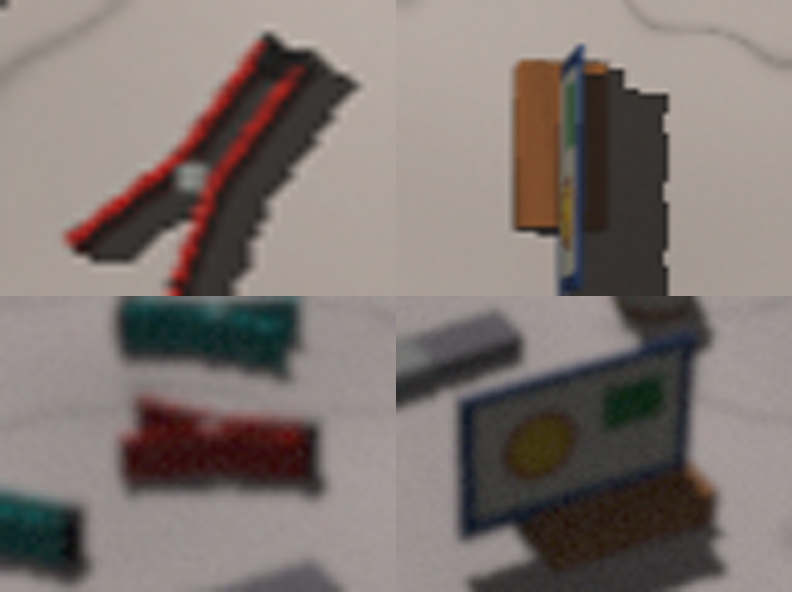

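```bash
python3 - <<'E'
from h import *
import pickle
t=pickle.load(open('top0.pkl','rb'));s=pickle.load(open('side0.pkl','rb'))
r=lambda v:np.round(v,4)
h=atz(t,(213.3,195.6),.03);m=atz(t,(225.2,179.8),.03);b=atz(t,(205.2,206.1),.03)
print('clip',r(h),r(m),r(b),np.linalg.norm(m-h),np.linalg.norm(b-h),np.arctan2(*(m-b)[[1,0]]))
print('side hinge check',proj(s,[h,m,b]))
# card corners
for c,L in((s,[(248.3,211.5,.12),(248.9,238.4,.02),(294.8,198.5,.12)]),(t,[(325.8,236.8,.12),(327.2,187.7,.12)])):
  for u,v,z in L: print('card',r(atz(c,(u,v),z)))
print('brush',[r(atz(t,p,0.01)) for p in((264,198),(266,258))],'jar',r(atz(t,(262,158),.08)))
# red mask: side
E
```

```text
clip [0.644 0.165 0.03 ] [0.6947 0.1257 0.03  ] [0.6106 0.1916 0.03  ] 0.06410780104610611 0.04270360393234701 -0.6644623913019463
side hinge check [[238.02125462 169.39908545]
 [255.59728056 170.78165182]
 [226.47323769 168.42021115]]
card [ 0.4986 -0.1938  0.12  ]
card [ 0.503  -0.1863  0.02  ]
card [ 0.6421 -0.2015  0.12  ]
card [ 0.4954 -0.1804  0.12  ]
card [ 0.6446 -0.1915  0.12  ]
brush [array([0.6345, 0.0017, 0.01  ]), array([0.4401, 0.0008, 0.01  ])] jar [0.7519 0.0045 0.08  ]
```

```bash
cat >> h.py <<'E'
from scipy.spatial.transform import Rotation as Ro
def plan(target, head):
    """delta in tool axes (mm) and turn for tool y axis to take heading head (rad)"""
    s=bot.read_state(); R=Ro.from_rotvec(s['tcp_rot']).as_matrix()
    d=R.T@(np.array(target)-s['tool_pos'])*1000
    h=np.arctan2(R[1,1],R[0,1]); turn=-(head-h); turn=(turn+np.pi/2)%np.pi-np.pi/2
    print('t',round(s['time'],2),'pos',np.round(s['tool_pos'],4),'delta0',np.round(d,1),'turn',round(turn,3),'w',round(s['width'],3),'F',round(s['grip_force'],1),np.round(s['wrist_force'],1),'Rz',np.round(R[:,2],3))
E
python3 - <<'E'
from h import *
import pickle
from scipy.optimize import least_squares
t=pickle.load(open('top0.pkl','rb'));s=pickle.load(open('side0.pkl','rb'))
S=[((-85,0,120),(248.3,211.5)),((-85,0,20),(248.9,238.4)),((65,0,120),(294.8,198.5))]
T=[((-85,0,120),(326.8,236.8)),((65,0,120),(327.4,187.7)),((-40,30,25),(314,224.2)),((70,30,25),(314,190.6)),((-40,-30,25),(332.6,225)),((70,-30,25),(332.6,190.6))]
def W(p,P):
    P=np.array(P)/1000.;c,q=np.cos(p[2]),np.sin(p[2]);return P@np.array([[c,q,0],[-q,c,0],[0,0,1]])+[p[0],p[1],0]
f=lambda p:np.r_[(proj(s,W(p,[a for a,_ in S]))-[b for _,b in S]).ravel(),(proj(t,W(p,[a for a,_ in T]))-[b for _,b in T]).ravel()]
o=least_squares(f,[.58,-.19,-.05]);print(o.x,np.round(o.fun.reshape(-1,2),1)); print('edge',W(o.x,[(-85,0,75)]))
u=np.array([np.cos(-.664),np.sin(-.664),0]); g=np.array([.644,.165,0])-.029*u; print('grip',g)
plan([g[0],g[1],.26],-.664+np.pi/2)
E
```

```text
[ 0.58215156 -0.18975584 -0.03894319] [[-1.7 -1.3]
 [-1.8  0.7]
 [-0.3 -2.1]
 [ 1.  -0.7]
 [ 0.  -0.8]
 [ 0.7 -0.2]
 [ 0.5 -0.5]
 [ 0.7 -0.8]
 [ 0.4 -0.3]]
edge [[ 0.497216  -0.1864465  0.075    ]]
grip [0.62116153 0.18287189 0.        ]
t 0.1 pos [0.2713 0.6177 0.4035] delta0 [-495.2 -257.2  144. ] turn 0.25 w 1.0 F 0.0 [-0.6  0.9  0.5] Rz [-0.001 -0.002 -1.   ]
```

The fit holds: card edge at about (0.497, -0.186), card yaw about -0.04, and the free edge faces the robot. The clip's 64 mm and 43 mm lengths agree with the description. Moving to above the clip.

drive_tool --increments '[{"delta_pos": [-31,-16,9],"turn": 0,"jaw": 0.6},{"delta_pos": [-31,-16,9],"turn": 0,"jaw": 0.6},{"delta_pos": [-31,-16,9],"turn": 0,"jaw": 0.6},{"delta_pos": [-31,-16,9],"turn": 0,"jaw": 0.6},{"delta_pos": [-31,-16,9],"turn": 0,"jaw": 0.6},{"delta_pos": [-31,-16,9],"turn": 0,"jaw": 0.6},{"delta_pos": [-31,-16,9],"turn": 0,"jaw": 0.6},{"delta_pos": [-31,-16,9],"turn": 0,"jaw": 0.6}]' --grip_force 40

```text
time: 0.77
tool_pos: [0.4475, 0.3995, 0.3318]
tcp_rot: [-0.645, -3.074, 0.001]
wrist_force: [0.5, 0.7, -0.7]
width: 0.8
grip_force: 0.0
```

drive_tool --increments '[{"delta_pos": [-31,-16,9],"turn": 0,"jaw": 0.6},{"delta_pos": [-31,-16,9],"turn": 0,"jaw": 0.6},{"delta_pos": [-31,-16,9],"turn": 0,"jaw": 0.6},{"delta_pos": [-31,-16,9],"turn": 0,"jaw": 0.6},{"delta_pos": [-31,-16,9],"turn": 0,"jaw": 0.6},{"delta_pos": [-31,-16,9],"turn": 0,"jaw": 0.6},{"delta_pos": [-31,-16,9],"turn": 0,"jaw": 0.6},{"delta_pos": [-31,-16,9],"turn": 0,"jaw": 0.6}]'

```text
time: 1.43
tool_pos: [0.6232, 0.1826, 0.2597]
tcp_rot: [-0.645, -3.074, 0.001]
wrist_force: [0.6, 0.6, 0.3]
width: 0.798
grip_force: 0.0
```

drive_tool --increments '[{"delta_pos": [0,0,0],"turn": 0.085,"jaw": 0.6},{"delta_pos": [0,0,0],"turn": 0.085,"jaw": 0.6},{"delta_pos": [0,0,0],"turn": 0.08,"jaw": 0.6},{"delta_pos": [0,0,0],"turn": 0,"jaw": 0.6},{"delta_pos": [0,0,0],"turn": 0,"jaw": 0.6}]'

```text
time: 1.85
tool_pos: [0.6224, 0.1841, 0.2601]
tcp_rot: [-1.02, -2.97, 0.001]
wrist_force: [-0.1, 0.5, -0.7]
width: 0.801
grip_force: 0.0
```

```bash
python3 - <<'E'
from h import *
plan([.6212,.1829,.20],-.664+np.pi/2)
c=snap('top');s=snap('side')
z=lambda im,x,y,w,h:cv2.resize(im[y:y+h,x:x+w,::-1],(396,396),interpolation=cv2.INTER_CUBIC)
cv2.imwrite('pics/c1.png',np.hstack([z(c['pixels'],170,150,90,90),z(s['pixels'],190,110,90,90)]))
g=[.6212,.1829,.0]; print(proj(c,[[.6212,.1829,.03],[.6212,.1829,.1]]),proj(s,[g]))
E
```

```text
t 1.85 pos [0.6224 0.1841 0.2601] delta0 [ 0.2 -1.6 60.1] turn 0.002 w 0.801 F 0.0 [-0.1  0.5 -0.7] Rz [-0.001 -0.    -1.   ]
[[207.8463021  202.75921363]
 [205.20765267 199.69493734]] [[230.44614221 175.90331931]]
```

View pics/c1.png

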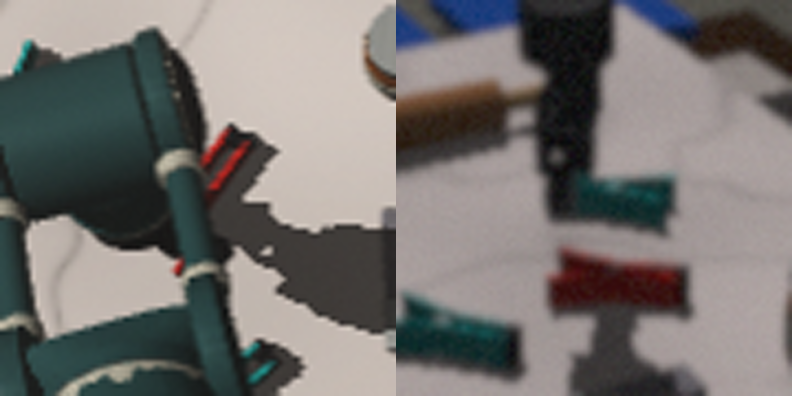

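The crop shows the fingers above the red handles, lined up with them, with the teal clips clear on both sides. Descending and squeezing.

drive_tool --increments '[{"delta_pos": [0,-1.5,20],"turn": 0,"jaw": 0.6},{"delta_pos": [0,0,20],"turn": 0,"jaw": 0.6},{"delta_pos": [0,0,20],"turn": 0,"jaw": 0.6},{"delta_pos": [0,0,12],"turn": 0,"jaw": 0.6},{"delta_pos": [0,0,9],"turn": 0,"jaw": 0.6},{"delta_pos": [0,0,0],"turn": 0,"jaw": 0.6}]'

```text
time: 2.45
tool_pos: [0.6205, 0.1829, 0.1774]
tcp_rot: [-1.021, -2.967, 0.003]
wrist_force: [-1.8, 0.2, -0.7]
width: 0.801
grip_force: 0.0
```

drive_tool --increments '[{"delta_pos": [0,0,0],"turn": 0,"jaw": 0.1},{"delta_pos": [0,0,0],"turn": 0,"jaw": -0.2},{"delta_pos": [0,0,0],"turn": 0,"jaw": -0.5},{"delta_pos": [0,0,0],"turn": 0,"jaw": -0.8},{"delta_pos": [0,0,0],"turn": 0,"jaw": -1},{"delta_pos": [0,0,0],"turn": 0,"jaw": -1},{"delta_pos": [0,0,0],"turn": 0,"jaw": -1},{"delta_pos": [0,0,0],"turn": 0,"jaw": -1}]'

```text
time: 3.12
tool_pos: [0.6234, 0.1837, 0.1829]
tcp_rot: [1.022, 2.966, 0.006]
wrist_force: [-0.7, 0.8, 5.9]
width: 0.24
grip_force: 40.3
```

```bash
python3 - <<'E'
from h import *
plan([.6212,.1829,.26],-.664+np.pi/2)
E
```

```text
t 3.12 pos [0.6234 0.1837 0.1829] delta0 [  1.   -1.6 -77.1] turn 0.0 w 0.24 F 40.3 [-0.7  0.8  5.9] Rz [ 0.006  0.002 -1.   ]
```

drive_tool --increments '[{"delta_pos": [0,0,-10],"turn": 0,"jaw": -1},{"delta_pos": [0,0,-20],"turn": 0,"jaw": -1},{"delta_pos": [0,0,-30],"turn": 0,"jaw": -1},{"delta_pos": [0,0,-30],"turn": 0,"jaw": -1},{"delta_pos": [0,0,-20],"turn": 0,"jaw": -1},{"delta_pos": [0,0,-10],"turn": 0,"jaw": -1},{"delta_pos": [0,0,0],"turn": 0,"jaw": -1}]'

```text
time: 3.7
tool_pos: [0.6229, 0.1833, 0.3042]
tcp_rot: [1.022, 2.964, 0.006]
wrist_force: [0.4, 0.0, -0.4]
width: 0.241
grip_force: 39.8
```

```bash
python3 - <<'E'
from h import *
plan([.39,-.186,.29],-.04+np.pi/2)
c=snap('top');s=snap('side')
z=lambda im,x,y,w,h:cv2.resize(im[y:y+h,x:x+w,::-1],(396,396),interpolation=cv2.INTER_CUBIC)
cv2.imwrite('pics/c2.png',np.hstack([z(c['pixels'],170,140,80,80),z(s['pixels'],200,100,80,80)]))
E
```

```text
t 3.7 pos [0.6229 0.1833 0.3042] delta0 [ -44.  -434.5   11.9] turn -0.624 w 0.241 F 39.8 [ 0.4  0.  -0.4] Rz [ 0.007  0.002 -1.   ]
```

View pics/c2.png

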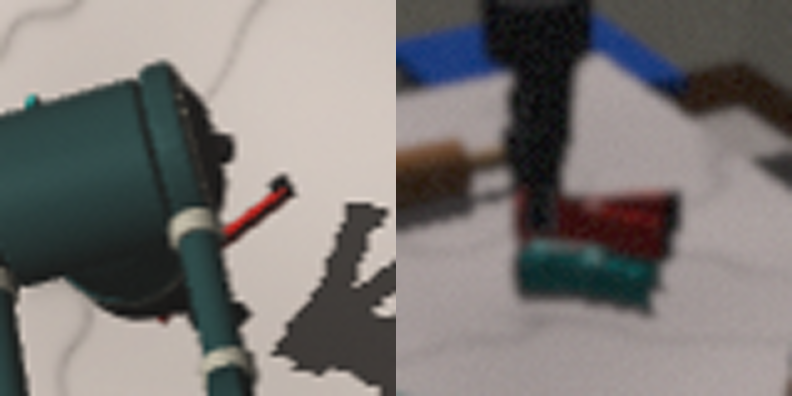

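The red clip is in the fingers, level, with its jaws wide open (top crop tip at about (228,177); the shadow shows the gape). Turning it next.

drive_tool --increments '[{"delta_pos": [0,0,0],"turn": -0.06,"jaw": -1},{"delta_pos": [0,0,0],"turn": -0.1,"jaw": -1},{"delta_pos": [0,0,0],"turn": -0.1,"jaw": -1},{"delta_pos": [0,0,0],"turn": -0.1,"jaw": -1},{"delta_pos": [0,0,0],"turn": -0.1,"jaw": -1},{"delta_pos": [0,0,0],"turn": -0.1,"jaw": -1},{"delta_pos": [0,0,0],"turn": -0.06,"jaw": -1},{"delta_pos": [0,0,0],"turn": 0,"jaw": -1}]'

```text
time: 4.47
tool_pos: [0.6206, 0.1827, 0.2966]
tcp_rot: [-0.066, -3.136, 0.002]
wrist_force: [0.5, -0.7, -0.9]
width: 0.241
grip_force: 39.8
```

```bash
python3 - <<'E'
from h import *
plan([.37,-.186,.30],-.04+np.pi/2)
E
```

```text
t 4.47 pos [0.6206 0.1827 0.2966] delta0 [ 234.8 -379.    -1.7] turn -0.002 w 0.241 F 39.8 [ 0.5 -0.7 -0.9] Rz [-0.005 -0.001 -1.   ]
```

drive_tool --increments '[{"delta_pos": [8,-13,0],"turn": 0,"jaw": -1},{"delta_pos": [16,-25,0],"turn": 0,"jaw": -1},{"delta_pos": [16,-25,0],"turn": 0,"jaw": -1},{"delta_pos": [16,-25,0],"turn": 0,"jaw": -1},{"delta_pos": [16,-25,0],"turn": 0,"jaw": -1},{"delta_pos": [16,-25,0],"turn": 0,"jaw": -1},{"delta_pos": [16,-25,0],"turn": 0,"jaw": -1},{"delta_pos": [16,-25,0],"turn": 0,"jaw": -1}]'

```text
time: 5.13
tool_pos: [0.4918, -0.0005, 0.2979]
tcp_rot: [-0.071, -3.138, 0.0]
wrist_force: [0.6, -0.7, -0.4]
width: 0.24
grip_force: 39.8
```

drive_tool --increments '[{"delta_pos": [16,-25,0],"turn": 0,"jaw": -1},{"delta_pos": [16,-25,0],"turn": 0,"jaw": -1},{"delta_pos": [16,-25,0],"turn": 0,"jaw": -1},{"delta_pos": [16,-25,0],"turn": 0,"jaw": -1},{"delta_pos": [16,-25,0],"turn": 0,"jaw": -1},{"delta_pos": [16,-25,0],"turn": 0,"jaw": -1},{"delta_pos": [16,-25,0],"turn": 0,"jaw": -1},{"delta_pos": [8,-13,0],"turn": 0,"jaw": -1}]'

```text
time: 5.8
tool_pos: [0.3631, -0.1833, 0.2982]
tcp_rot: [-0.074, -3.138, -0.001]
wrist_force: [-0.5, -0.6, -0.7]
width: 0.242
grip_force: 39.7
```

drive_tool --increments '[{"delta_pos": [0,0,15],"turn": 0,"jaw": -1},{"delta_pos": [0,0,20],"turn": 0,"jaw": -1},{"delta_pos": [0,0,15],"turn": 0,"jaw": -1},{"delta_pos": [0,0,8],"turn": 0,"jaw": -1},{"delta_pos": [0,0,0],"turn": 0,"jaw": -1},{"delta_pos": [0,0,0],"turn": 0,"jaw": -1}]'

```text
time: 6.3
tool_pos: [0.365, -0.1818, 0.2408]
tcp_rot: [-0.07, -3.139, -0.002]
wrist_force: [-0.2, -0.2, -1.0]
width: 0.241
grip_force: 39.7
```

```bash
python3 - <<'E'
from h import *
plan([.423,-.1835,.24],-.04+np.pi/2)
c=snap('top');s=snap('side')
z=lambda im,x,y,w,h:cv2.resize(im[y:y+h,x:x+w,::-1],(396,396),interpolation=cv2.INTER_CUBIC)
cv2.imwrite('pics/c3.png',np.hstack([z(c['pixels'],280,180,90,90),z(s['pixels'],200,170,100,100)]))
E
```

```text
t 6.3 pos [ 0.365  -0.1818  0.2408] delta0 [-58.    0.9   0.7] turn -0.004 w 0.241 F 39.7 [-0.2 -0.2 -1. ] Rz [-0.002  0.001 -1.   ]
```

View pics/c3.png

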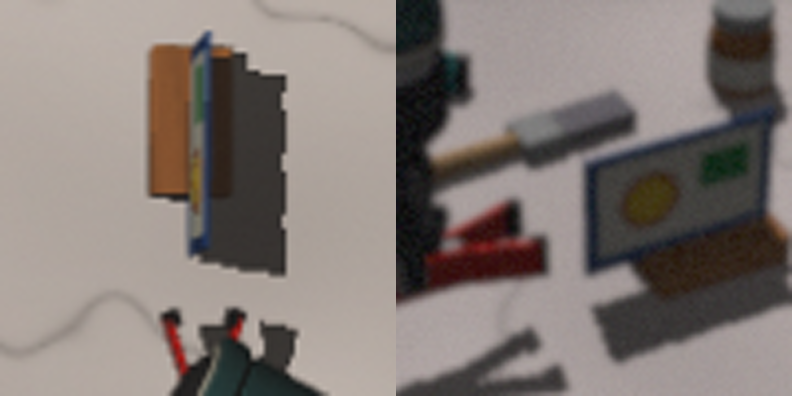

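```bash
python3 - <<'E'
from h import *
c=snap('top');s=snap('side')
a,b=atz(c,(319.1,251.6),.09),atz(c,(333.4,252),.09)
print(a,b,np.linalg.norm(a-b),(a+b)/2)
# card near top corner (z .12) and bottom (z .02)
print(atz(c,(280+209/4.4,180+248/4.4),.12),atz(c,(280+189/4.4,180+255/4.4),.02))
k=3.96; S=lambda x,y:(200+(x-396)/k,170+y/k)
print('side tips top z.09',atz(s,S(545,240),.09),atz(s,S(515,205),.09)); print('card side',atz(s,S(588,163),.12),atz(s,S(590,270),.02))
E
```

```text
[ 0.45279631 -0.1616174   0.09      ] [ 0.450188   -0.20532583  0.09      ] 0.043786191385135634 [ 0.45149215 -0.18347161  0.09      ]
[ 0.49656971 -0.18555475  0.12      ] [ 0.4982879  -0.18340682  0.02      ]
side tips top z.09 [ 0.45307938 -0.21926191  0.09      ] [ 0.45219529 -0.17502099  0.09      ]
card side [ 0.49973542 -0.19264366  0.12      ] [ 0.50370401 -0.18556803  0.02      ]
```

The jaws straddle the card line: tip midpoint y is about -0.1835 against the card at -0.1845, tip x is 0.452 and the edge is at 0.498. Advancing about 62 mm, slowly.

drive_tool --increments '[{"delta_pos": [-5,0,-2],"turn": 0,"jaw": -1},{"delta_pos": [-9,0.5,-2],"turn": 0,"jaw": -1},{"delta_pos": [-10,0.5,0],"turn": 0,"jaw": -1},{"delta_pos": [-10,0,0],"turn": 0,"jaw": -1},{"delta_pos": [-10,0,0],"turn": 0,"jaw": -1},{"delta_pos": [-9,0,0],"turn": 0,"jaw": -1},{"delta_pos": [-6,0,0],"turn": 0,"jaw": -1},{"delta_pos": [-3,0,0],"turn": 0,"jaw": -1}]'

```text
time: 7.17
tool_pos: [0.4287, -0.1839, 0.2456]
tcp_rot: [0.068, 3.141, -0.0]
wrist_force: [0.1, 0.7, -1.1]
width: 0.242
grip_force: 39.7
```

drive_tool --increments '[{"delta_pos": [0,0,0],"turn": 0,"jaw": -1},{"delta_pos": [0,0,0],"turn": 0,"jaw": -1},{"delta_pos": [0,0,0],"turn": 0,"jaw": -1}]'

```text
time: 7.42
tool_pos: [0.427, -0.1837, 0.2454]
tcp_rot: [-0.069, -3.14, -0.0]
wrist_force: [0.1, -0.1, -0.6]
width: 0.239
grip_force: 39.7
```

```bash
python3 - <<'E'
from h import *
plan([.427,-.1845,.245],-.04+np.pi/2)
c=snap('top');s=snap('side')
z=lambda im,x,y,w,h:cv2.resize(im[y:y+h,x:x+w,::-1],(396,396),interpolation=cv2.INTER_CUBIC)
cv2.imwrite('pics/c4.png',np.hstack([z(c['pixels'],295,190,66,66),z(s['pixels'],215,185,66,66)]))
E
```

```text
t 7.42 pos [ 0.427  -0.1837  0.2454] delta0 [-0.  -0.8  0.4] turn -0.004 w 0.239 F 39.7 [ 0.1 -0.1 -0.6] Rz [-0.001  0.    -1.   ]
```

View pics/c4.png

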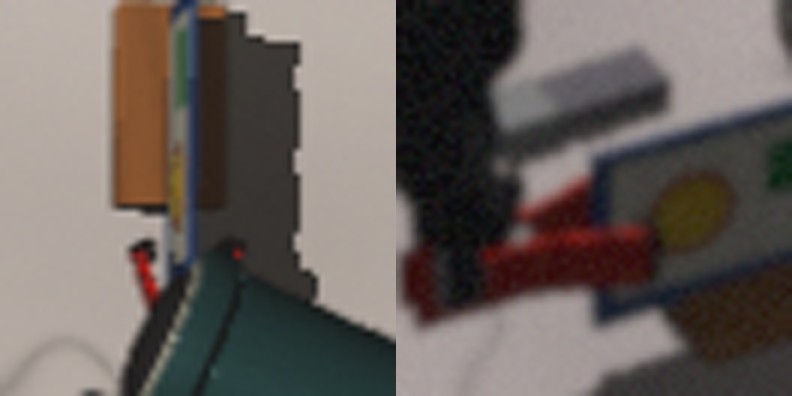

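The last picture shows the jaw tips at top crop (143,246) and (235,245), centred on the card at about x=187. They reach about 15 mm past the edge at mid-height, nothing touches, and the block is still at its starting pixels. Handing in.

```bash
python3 -c "
from workcell import bot
print(bot.finish_job())"
```

```text
the job is handed in; nothing more can be done
None
```

The job is handed in at about 7.5 s on the robot's clock: the red clip is held level and squeezed wide open around the card's free edge about half-way up, with about 15 mm of card inside the tips; the last pictures showed no contact and the stand unmoved, but the hand-in returned no verdict.

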